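# Put the thread away under its double lid and show it

### The job

Stand the two thread spools that stand between the wooden tray and the green lid pair in the two round pockets of the tray, one in each, then carry the nested lid pair by the metal post of the inner lid and lower it onto the tray without dropping it, until the inner lid sits flat on the ledge, and let go. Then take the green outer cover by its black collar and lift it off alone, leaving the clear inner lid seated over the spools so that a customer can see the colours. Finish still holding the cover level in the gripper, well clear above the top of the post (lifted about 12 cm); leave the other things alone.

Things in the scene. Friction and masses are not known exactly. Their poses are not given: they have to be found in the camera images.
- spool_tray: Fixed wooden tray, 84 (x) x 126 (y) mm; origin: centre of its underside. Outer ledge 30 mm high; middle block 50 (x) x 92 (y) mm rises to 40 mm, with two round bores (pockets) 46 mm apart along y. The inner lid goes over the block onto the ledge: seated, its origin is 30 mm above the tray's, its x and y axes parallel to the tray's (or half a turn round).
- pocket_0 (a point): Centre of the floor of the pocket at the tray's -y end: bore 36 mm across and 36 mm deep, floor 4 mm above the counter; a seated spool stands 14 mm out of the block.
- pocket_1 (a point): The same for the pocket at the tray's +y end.
- spool_red: Red thread spool with white rims, 32 mm across and 50 mm tall, 30 g, standing upright on the counter between the tray and the lid pair (the spools far off at the left belong to the clutter); origin at the centre of its underside. Either spool may go into either pocket.
- spool_navy: Navy blue thread spool with white rims, same size, upright; origin at the centre of its underside.
- inner_lid: Clear inner lid, upside-down box 62 (x) x 104 (y) x 32 mm, inside 56 x 98 x 28 (3 mm play each side over the block), ~120 g; origin: centre of lower edge. A square aluminium post, 14 x 14 mm, sides along x and y, rises from 32 to 79 mm above the origin through the cover's collar; its last 24 mm stand free. Starts on the counter inside the cover; lifting the post carries both.
- post_top (a point): Centre of the top of the inner lid's post, 79 mm above the inner lid's origin.
- outer_cover: Green outer cover, upside-down box 74 (x) x 116 (y) x 33 mm, ~130 g, resting loose on the inner lid; origin: centre of lower edge, 2 mm above the inner lid's when nested, axes parallel. On top a square black collar, 30 x 30 mm, sides along x and y, 33 to 53 mm above the origin; its 20 mm square hole lets the post pass. Grip the collar outside, the post standing 24 mm up between the fingers.
- collar_top (a point): Centre of the top of the black collar, 53 mm above the cover's origin.
- glue_tin: Yellow glue tin with black cap, 62 mm across, 84 mm tall; bystander; origin at the centre of its underside.
- heel_block: Black rubber heel, 56x54x12 mm; bystander; origin at the centre of its underside.
- tape_roll: Roll of masking tape lying flat, 106x104x25 mm; bystander; origin at the centre of its underside.
There are look-alikes about, which are no part of the job. Leave any pink or purple look-alike of the spool_red alone.

How it is judged:
By the outcome, as a careful person would: the job done as asked, in the order asked, and still so for the second after the job is handed in, while the arm keeps its last pose, push and grip.
It also fails if it takes over 72 s, if anything falls off the work surface, if the arm or the gripper's body presses on something with over 40 N, if the wrist force passes 120 N, or if a joint passes its speed limit or range.

### The arm

A 7-joint arm with a two-finger parallel gripper is mounted at the origin on a cart in front of the work surface, level with it; the furniture and walls round the work are solid. World frame = base frame: x ahead of the robot, y to its left, z up, the work surface at z = 0. Lengths are in m, angles in rad, forces in N, time in s.
With the tool pointing down it reaches from about 0.425 to 0.8 m from the base axis. Payload 8.3 kg.
Tool frame: the origin (TCP) lies midway between the tips of the shut fingers; the grasp point (between the pads) lies 19 mm behind it; z points along the fingers, y is the line along which they close (so a half turn about z gives the same grasp; the last joint's range is limited). The gripper opens to 85 mm and grips with 20 to 120 N. Pads are 22 mm wide; open, the fingers measure 114 mm over their backs; the gripper's body (76 mm by 85 mm) begins 54 mm behind the grasp point. The pads swing forward as they close: fully open they stand 13 mm farther back than shut.
Start: joints at [-1.333, 0.383, 0.016, 1.37, -0.006, 1.388, -0.046], TCP at [0.185, 0.597, 0.231] pointing down, gripper open.
Joint ranges: [-2.95, 2.95], [-0.25, 2.06], [-1.52, 1.56], [0.18, 2.33], [-1.44, 4.58], [0.02, 2.06], [-3.01, 3.01]. Speed limits (rad/s): [2.39, 2.39, 3.01, 3.01, 3.14, 3.14, 3.14].

### API

Orientations are given as a rotation vector (axis times angle).
In Python, from station import r gives the robot as it stands.
- The arm moves only by the tool move_arm, never from a script. Its argument "motion" is a list of rows, each an object with "jaw": the closure, from -1 (fully open) to 1 (shut); "translation": the shift along the world's x, y, z in m, a list of three; "roll": the turn about the world's z in degrees. A call has exactly 10 rows; each row is the pose to reach, as a shift and turn from the pose commanded when the call began; what a row does not reach only later rows make up. A row lasts 1/8 s, in which the tool goes at most 62.5 mm and 10.7 degrees, less where a joint would pass 70% of its speed; a pose out of reach is approached as far as the arm can. A call with a gripper value outside its range is refused whole. The fingers move at their own pace and stop on an object; "newtons" is the grip in N (left out, the last holds). Time passes only in rows, so rows that repeat a pose let the fingers close, or fill a call up. It gives the time, the measured TCP pose, the force, the opening and the grip force at its end, in the units of the state.
- r.state(): the state, without advancing time (a new reading comes with each control period).
- r.grab_frame(name): name is "scene" or "side" or "wrist"; returns (picture, depth): 400x640x3 uint8, red, green, blue; 400x640 float32, m along the optical axis (not along the pixel's ray), 0 where there is no reading.
- r.get_calibration(name): a dict with "camera_matrix" (3x3 intrinsics, pixels), "k1" (the pictures are not rectified: a ray, as slopes to the right and down, at radius r is drawn at 1 + k1 r^2 times it, then the intrinsics apply), "R" (3x3) and "t" (3): a world point X has camera coordinates R X + t. Camera axes: x right, y down, z forward; pixel columns grow to the right and rows downward; lengths in m; the calibration is good to about 2 mm. A picture is of the moment at which its call begins: read the wrist's pose just before it. get_calibration takes no time and is no camera call; for the wrist camera it gives the pose at the moment of the call.
- r.finish_job(): hands the job in; it is judged then, once.
The state is a dict: "time": time; "qpos": joint angles; "dq": joint speeds; "joint_efforts": joint torques, N m; "ee_pos": TCP position; "tool_rot": TCP orientation; "contact_force": force on the tool from outside, world axes, zero at the start; "ft_torque": the same for the moment, N m; "grip_width": finger opening in m; "gripper_force": force on a finger pad.
Only numpy, scipy, OpenCV 4.12 (cv2) and the standard library are available. Lean on these libraries where they do the work, as an engineer would, in place of code of your own. Each camera call takes 0.05 s, during which the arm holds its last target. There are 200 camera calls.

## Working session

There is one attempt and no reset: what is moved stays moved. The work goes in short steps, Python scripts to look and compute and a tool call to move; the robot and the scene stay as the last step left them, time stands still between calls to the robot, and variables do not carry over. Pictures are saved under pics/ and viewed, at most 10 in all, crops included, and the job is handed in when it is done.

Besides the shell and the picture viewer there is one more tool, called after ">>>" in YAML: its name, and indented under it one key for each argument. move_arm: Moves the arm, as the interface text tells. Its arguments: {"type":"object","properties":{"motion":{"type":"array"},"newtons":{"type":"number"}},"required":["motion"]}

```bash
mkdir -p pics
cat > h.py <<'E'
import numpy as np, cv2
from station import r
def snap(name, tag):
    c=r.get_calibration(name); im,d=r.grab_frame(name)
    np.savez(f'pics/{tag}.npz',im=im,d=d,K=c['camera_matrix'],k1=c['k1'],R=c['R'],t=c['t'])
    cv2.imwrite(f'pics/{tag}.png',im[:,:,::-1])
class V:
    def __init__(s,tag):
        z=np.load(f'pics/{tag}.npz'); s.im,s.d,s.K,s.k1,s.R,s.t=[z[k] for k in('im','d','K','k1','R','t')]
        vv,uu=np.mgrid[:400,:640].astype(float)
        s.P=s.pts(uu,vv,s.d)
    def ray(s,u,v):
        u=np.asarray(u,float);v=np.asarray(v,float)
        x=(u-s.K[0,2])/s.K[0,0]; y=(v-s.K[1,2])/s.K[1,1]; a,b=x,y
        for _ in range(15):
            f=1+s.k1*(a*a+b*b); a,b=x/f,y/f
        return a,b
    def pts(s,u,v,d):
        a,b=s.ray(u,v); C=np.stack([a*d,b*d,d+0*a],-1)-s.t
        return C@s.R
    def at(s,u,v,z):  # intersection of the pixel ray with height z
        a,b=s.ray(u,v); D=np.array([a,b,1.])@s.R; o=-s.t@s.R
        return o+D*(z-o[2])/D[2]
E
python3 - <<'E'
from h import *
print(r.state())
for n in('scene','side','wrist'):
    snap(n,n+'0'); c=r.get_calibration(n); print(n, -np.array(c['R']).T@c['t'], c['camera_matrix'][0][0],c['k1'])
E
```

```text
{'time': 0.0, 'qpos': array([-1.33291035,  0.38423045,  0.01633908,  1.37116919, -0.006264  ,
        1.38819524, -0.04648719]), 'dq': array([-0.00115959, -0.00150493,  0.00038376,  0.0008356 ,  0.00016629,
        0.00178549, -0.00067011]), 'joint_efforts': array([ 1.37149627e-04, -6.27609873e+01,  8.44491161e-01, -3.71811676e+01,
        1.66288210e-02,  1.44184328e-02, -9.01559872e-06]), 'ee_pos': array([0.18497774, 0.59646813, 0.2302766 ]), 'tool_rot': array([-4.70479740e-01, -3.10592414e+00,  3.04456817e-03]), 'contact_force': array([-0.6181626 , -1.07627078,  0.14930325]), 'ft_torque': array([-0.00121151,  0.00046844, -0.01698886]), 'gripper_force': 0.0, 'grip_width': 0.08520885159195729}
scene [0.17123048 0.710635   0.83062981] 414.2139074520886 -0.037041228951651725
side [-0.36030935 -0.27200548  0.72273555] 476.5338532609961 0.005513401048318539
wrist [0.10616175 0.620209   0.37126001] 300.8458116373684 -0.05903867623559968
```

View pics/scene0.png

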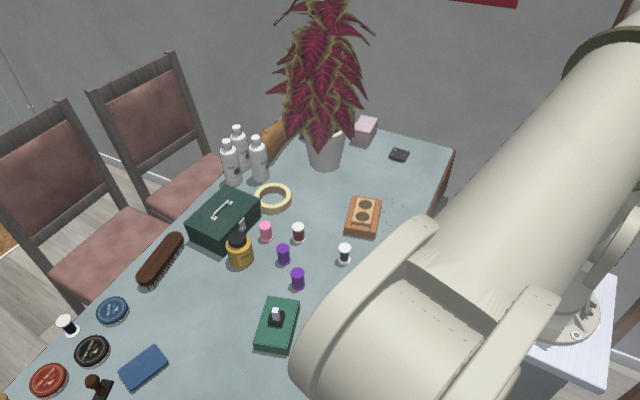

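View pics/side0.png

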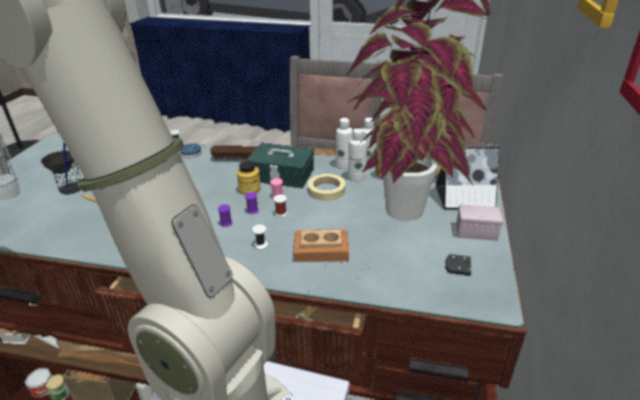

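The scene view shows the tray at about (363,216), red spool (298,232), navy spool (344,252), and the lid pair at (276,325) with its post at about (277,312). Purple and pink spools at (283,253), (298,279) and (266,230) are look-alikes, as is the toolbox at (223,215).

Run:
```python
from h import *
v=V('scene0'); P=v.P
for n,(a,b) in dict(tray=(363,216),red=(298,226),navy=(344,246),post=(276,311),lid=(270,340),pink=(266,225),pur1=(283,247),pur2=(298,272),tin=(237,228),tape=(260,197),counter=(320,300)).items(): print(n,P[b,a].round(4))
def rect(m,n):
    q=P[m]; print(n,len(q),'z',np.median(q[:,2]).round(4),'med',np.median(q,0).round(4), 'rect',cv2.minAreaRect(q[:,:2].astype(np.float32)*1000))
uu,vv=np.meshgrid(range(640),range(400)); Z=P[...,2]
def box(u0,v0,u1,v1): return (uu>=u0)&(uu<=u1)&(vv>=v0)&(vv<=v1)
def near(c,rad): return np.hypot(P[...,0]-c[0],P[...,1]-c[1])<rad
for n,b,z in (('red',(288,218,308,245),.05),('navy',(335,240,354,266),.05),('pink',(256,217,275,243),.05),('pur1',(274,241,292,266),.05),('pur2',(288,265,308,292),.05)):
    rect(box(*b)&(abs(Z-z)<.004),n)
b=box(240,290,310,370)
rect(b&(abs(Z-.035)<.005),'covertop'); rect(b&(abs(Z-.079)<.004),'posttop');rect(b&(abs(Z-.055)<.004),'collar')
b=box(335,185,392,245)
rect(b&(abs(Z-.04)<.004),'block');rect(b&(abs(Z-.03)<.004),'ledge')
rows=[]
for t,c in(('scene0',[(240,180,400,300),(235,285,320,365)]),('side0',[(210,180,370,270)])):
    for i,(a,b,e,f) in enumerate(c): 
        k=min(790/(e-a),590/(f-b)) if 0 else (4 if e-a>120 else 7)
        cv2.imwrite(f'pics/{t}_c{i}.png',cv2.resize(V(t).im[b:f,a:e,::-1],None,fx=k,fy=k,interpolation=cv2.INTER_CUBIC))
```

```text
tray [ 0.4763 -0.0098  0.0178]
red [0.5925 0.1317 0.0479]
navy [0.4589 0.1323 0.0502]
post [0.4876 0.3739 0.0767]
lid [0.4781 0.4158 0.0318]
pink [0.6641 0.1714 0.0498]
pur1 [0.5852 0.2095 0.0502]
pur2 [0.5145 0.2519 0.0478]
tin [0.7212 0.2177 0.0508]
tape [0.768  0.0651 0.0111]
counter [ 0.449   0.2638 -0.0014]
red 98 z 0.0493 med [0.5917 0.134  0.0493] rect ((590.6767578125, 155.75778198242188), (29.165786743164062, 81.85333251953125), 4.123752593994141)
navy 111 z 0.0494 med [0.4564 0.1337 0.0494] rect ((456.67669677734375, 134.96434020996094), (31.028362274169922, 29.28562355041504), 62.257713317871094)
pink 94 z 0.0492 med [0.6676 0.1713 0.0492] rect ((668.1195068359375, 170.75746154785156), (30.809682846069336, 29.714218139648438), 77.0018081665039)
pur1 110 z 0.049 med [0.5858 0.2111 0.049 ] rect ((586.0564575195312, 210.40013122558594), (30.293107986450195, 31.157041549682617), 53.00261688232422)
pur2 125 z 0.0492 med [0.515  0.2548 0.0492] rect ((515.35205078125, 254.03256225585938), (32.3644905090332, 30.453630447387695), 60.53134536743164)
covertop 1473 z 0.0336 med [0.4862 0.3845 0.0336] rect ((491.587158203125, 373.027587890625), (75.12565612792969, 119.11228942871094), 20.126829147338867)
posttop 45 z 0.0777 med [0.4902 0.3736 0.0777] rect ((491.06298828125, 372.8974304199219), (13.368563652038574, 14.763822555541992), 16.9487247467041)
collar 111 z 0.0535 med [0.4865 0.3785 0.0535] rect ((491.27923583984375, 373.11956787109375), (30.67445945739746, 30.799142837524414), 18.398906707763672)
block 289 z 0.0393 med [ 0.4769 -0.0107  0.0393] rect ((477.073486328125, -12.792221069335938), (50.34905242919922, 95.41673278808594), 17.184871673583984)
ledge 620 z 0.0294 med [ 4.684e-01 -2.000e-04  2.940e-02] rect ((476.7453308105469, -12.277839660644531), (83.90431213378906, 127.9906005859375), 17.27005958557129)
```

View pics/scene0_c0.png

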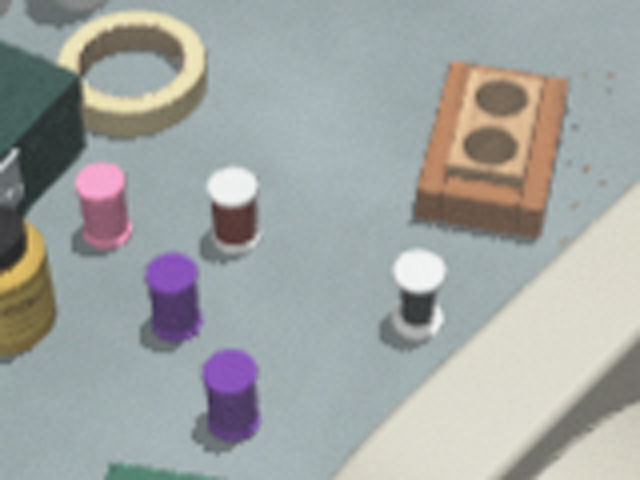

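View pics/scene0_c1.png

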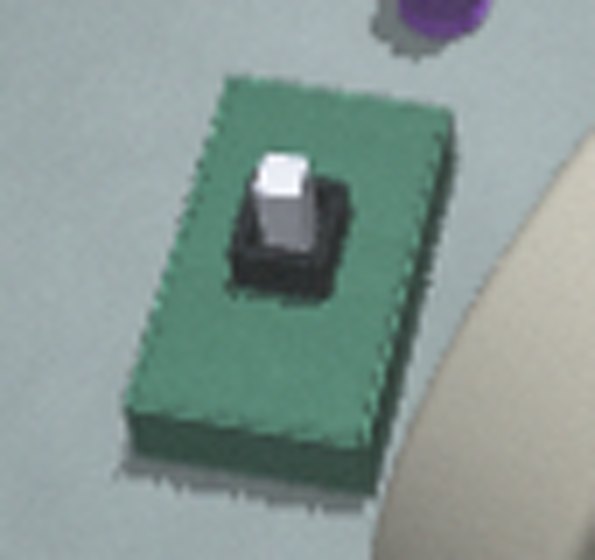

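The crops confirm it: dark red spool, dark navy spool, the empty tray pockets, and the lid pair with its post. The sizes and heights match the spec. The tray is at about (0.477,-0.0125) with yaw 17.2°. I'll move over the red spool.

>>> move_arm:
  motion:
    - {"jaw": -1,"translation": [0.04,-0.046,0],"roll": -6}
    - {"jaw": -1,"translation": [0.08,-0.092,0],"roll": -12}
    - {"jaw": -1,"translation": [0.12,-0.138,0],"roll": -18}
    - {"jaw": -1,"translation": [0.16,-0.185,0],"roll": -24}
    - {"jaw": -1,"translation": [0.2,-0.231,-0.01],"roll": -30}
    - {"jaw": -1,"translation": [0.244,-0.278,-0.02],"roll": -36}
    - {"jaw": -1,"translation": [0.284,-0.324,-0.03],"roll": -42}
    - {"jaw": -1,"translation": [0.325,-0.37,-0.04],"roll": -48}
    - {"jaw": -1,"translation": [0.366,-0.416,-0.05],"roll": -54}
    - {"jaw": -1,"translation": [0.406,-0.463,-0.05],"roll": -55.6}
  newtons: 30

```text
time: 1.4
ee_pos: [0.5909, 0.1334, 0.1802]
tool_rot: [-1.866, -2.526, 0.002]
contact_force: [0.1, 0.1, 0.9]
grip_width: 0.0856
gripper_force: 0.0
```

```bash
cat >> h.py <<'E'
def pose():
    from scipy.spatial.transform import Rotation as Ro
    s=r.state(); y=Ro.from_rotvec(s['tool_rot']).as_matrix()
    print('t',round(s['time'],2),'tcp',s['ee_pos'].round(4),'yaw_y',np.degrees(np.arctan2(y[1,1],y[0,1])).round(2),'tilt',np.degrees(np.arccos(-y[2,2])).round(2),'q7',s['qpos'][6].round(2),'w',round(s['grip_width'],4),'gf',s['gripper_force'],'F',s['contact_force'].round(1))
E
python3 - <<'E'
from h import *
pose(); snap('wrist','w1'); snap('scene','scene1'); pose()
E
```

```text
t 1.4 tcp [0.5909 0.1334 0.1802] yaw_y 17.1 tilt 0.1 q7 0.16 w 0.0856 gf 0.0 F [0.1 0.1 0.9]
t 1.5 tcp [0.5937 0.1255 0.1808] yaw_y 16.48 tilt 0.3 q7 0.16 w 0.0856 gf 0.0 F [ 0.1 -1.1  0.5]
```

View pics/w1.png

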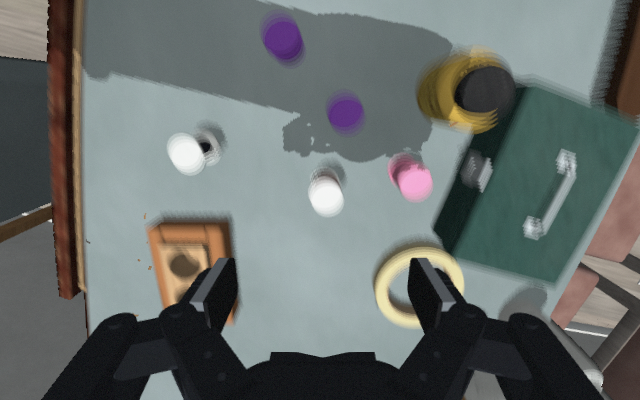

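The wrist view is blurred because the arm was still moving. Red is at about (326,195), navy at (185,152) and the tray at lower left. I'll retake it now that the arm is settling and measure.

Run:
```python
from h import *
for _ in range(3): r.grab_frame('side')
pose(); snap('wrist','w2'); snap('scene','scene2'); pose()
def circ(t,z,c,rad):
    v=V(t); P=v.P; m=(abs(P[...,2]-z)<.005)&(np.hypot(P[...,0]-c[0],P[...,1]-c[1])<rad)
    q=P[m][:,:2].astype(np.float32)*1000
    if len(q)>10: print(t,'med z',np.median(P[m][:,2]).round(4),len(q),np.array(cv2.minEnclosingCircle(q)[0]).round(1),np.array(cv2.minAreaRect(q)[0]).round(1),cv2.minAreaRect(q)[1:])
for t in('w2','scene2','scene0'):
    for n,c in dict(red=(.5915,.134),navy=(.457,.134)).items(): print(n,end=' ');circ(t,.05,c,.03)
    circ(t,.03,(.477,-.012),.08)
    circ(t,.04,(.477,-.012),.08)
```

```text
t 1.65 tcp [0.5903 0.1348 0.1808] yaw_y 17.15 tilt 0.06 q7 0.16 w 0.0854 gf 0.0 F [ 0.   0.6 -1.1]
t 1.75 tcp [0.5897 0.1365 0.1811] yaw_y 17.32 tilt 0.07 q7 0.16 w 0.0856 gf 0.0 F [-0.4  0.7 -0. ]
red w2 med z 0.0479 850 [590.1 133.2] [590.  133.4] ((30.621349334716797, 31.437971115112305), 16.627634048461914)
navy w2 med z 0.0481 925 [455.  133.6] [454.8 133.7] ((30.687692642211914, 30.759479522705078), 17.665061950683594)
w2 med z 0.0282 2574 [475.4 -11.3] [474.9 -11.3] ((84.69161987304688, 125.52886962890625), 16.950578689575195)
w2 med z 0.0381 1283 [472.6  -5.6] [472.4  -5.5] ((50.99079513549805, 78.42975616455078), 17.011938095092773)
red scene2 med z 0.0489 95 [592.8 132.7] [591.3 133.9] ((30.805889129638672, 30.68617057800293), 10.025163650512695)
navy scene2 med z 0.0491 114 [455.8 133.3] [455.6 133.2] ((29.79360008239746, 31.78701400756836), 1.1997952461242676)
scene2 med z 0.0292 655 [477.9 -12.2] [477.1 -12.8] ((84.09525299072266, 130.02845764160156), 17.429298400878906)
scene2 med z 0.0391 305 [476.5 -12.2] [477.  -12.2] ((50.17311096191406, 94.95597839355469), 17.374536514282227)
red scene0 med z 0.0493 99 [592. 132.] [592.3 131.5] ((29.15886688232422, 33.27000045776367), 5.345567226409912)
navy scene0 med z 0.0494 113 [457.  133.4] [456.7 135. ] ((31.028362274169922, 29.28562355041504), 62.257713317871094)
scene0 med z 0.0294 653 [475.8 -12.3] [476.7 -12.3] ((83.90431213378906, 127.9906005859375), 17.27005958557129)
scene0 med z 0.0392 305 [478.1 -12. ] [477.1 -12.8] ((50.34905242919922, 95.41673278808594), 17.184871673583984)
```

>>> move_arm:
  motion:
    - {"jaw": -1,"translation": [0,0,-0.025],"roll": 0}
    - {"jaw": -1,"translation": [0,0,-0.055],"roll": 0}
    - {"jaw": -1,"translation": [0,0,-0.09],"roll": 0}
    - {"jaw": -1,"translation": [0,0,-0.12],"roll": 0}
    - {"jaw": -1,"translation": [0,0,-0.14],"roll": 0}
    - {"jaw": -1,"translation": [0,0,-0.147],"roll": 0}
    - {"jaw": -1,"translation": [0,0,-0.147],"roll": 0}
    - {"jaw": -1,"translation": [0,0,-0.147],"roll": 0}
    - {"jaw": 1,"translation": [0,0,-0.147],"roll": 0}
    - {"jaw": 1,"translation": [0,0,-0.147],"roll": 0}
  newtons: 30

```text
time: 3.0
ee_pos: [0.5908, 0.1347, 0.0348]
tool_rot: [1.865, 2.528, 0.001]
contact_force: [0.5, -1.3, 0.8]
grip_width: 0.0515
gripper_force: 0.0
```

>>> move_arm:
  motion:
    - {"jaw": 1,"translation": [0,0,0],"roll": 0}
    - {"jaw": 1,"translation": [0,0,0],"roll": 0}
    - {"jaw": 1,"translation": [0,0,0],"roll": 0}
    - {"jaw": 1,"translation": [0,0,0],"roll": 0}
    - {"jaw": 1,"translation": [0,0,0.01],"roll": 0}
    - {"jaw": 1,"translation": [0,0,0.03],"roll": 0}
    - {"jaw": 1,"translation": [0,0,0.05],"roll": 0}
    - {"jaw": 1,"translation": [0,0,0.07],"roll": 0}
    - {"jaw": 1,"translation": [0,0,0.085],"roll": 0}
    - {"jaw": 1,"translation": [0,0,0.09],"roll": 0}

```text
time: 4.25
ee_pos: [0.5911, 0.1348, 0.126]
tool_rot: [1.864, 2.527, 0.003]
contact_force: [-0.4, 0.0, -1.0]
grip_width: 0.0309
gripper_force: 29.8
```

Run:
```python
from h import *
pose(); snap('wrist','w3'); snap('scene','s3'); pose()
P=V('s3').P
m=(np.hypot(P[...,0]-.591,P[...,1]-.134)<.03)
print(np.histogram(P[m][:,2],bins=np.arange(-.01,.25,.01)))
cv2.imwrite('pics/s3c.png',cv2.resize(V('s3').im[130:310,220:420,::-1],None,fx=3,fy=3))
cv2.imwrite('pics/c3.png',np.hstack([cv2.resize(V('s3').im[130:310,220:420,::-1],(400,360)),cv2.resize(V('w3').im[100:400,120:520,::-1],(400,360))]))
```

```text
t 4.25 tcp [0.5911 0.1348 0.126 ] yaw_y 17.17 tilt 0.12 q7 0.18 w 0.0309 gf 29.759932458400726 F [-0.4  0.  -1. ]
t 4.35 tcp [0.5907 0.1347 0.1248] yaw_y 17.17 tilt 0.05 q7 0.18 w 0.0305 gf 29.76006656885147 F [ 0.4  0.7 -0.5]
(array([236,  81,   0,   0,   0,   0,   0,   0,   0,   0,  43,  28,  37,
        36,  73, 119,  44,  38,  51,  33,  53,  68,  70,  88,  58]), array([-0.01,  0.  ,  0.01,  0.02,  0.03,  0.04,  0.05,  0.06,  0.07,
        0.08,  0.09,  0.1 ,  0.11,  0.12,  0.13,  0.14,  0.15,  0.16,
        0.17,  0.18,  0.19,  0.2 ,  0.21,  0.22,  0.23,  0.24]))
```

View pics/c3.png

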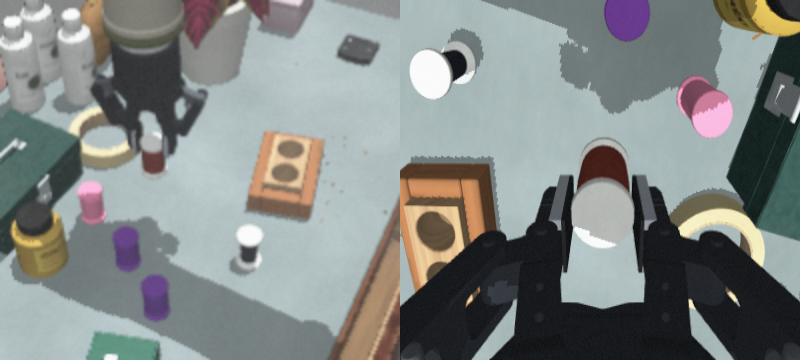

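Spool is held near its top. Before going on I'll check that it hangs upright, and get wrist-camera pocket centres.

Run:
```python
from h import *
v=V('w3')
def proj(X):
    c=v.R@X+v.t; a=c[:2]/c[2]; a=a*(1+v.k1*(a@a)); return v.K[:2,:2]@a+v.K[:2,2]
for z in(.1415,.0915): print(z,proj(np.array([.591,.1348,z])).round(1),proj(np.array([.591+.016,.1348,z])).round(1))
v=V('w2')  # pockets: dark floor pixels in the block
P=v.P; A=np.radians(17.1); d=P[...,:2]-[.476,-.0118]; x=d[...,0]*np.cos(A)+d[...,1]*np.sin(A); y=-d[...,0]*np.sin(A)+d[...,1]*np.cos(A)
for t in ('w2','scene2'):
    v=V(t);P=v.P;d=P[...,:2]-[.476,-.0118]; x=d[...,0]*np.cos(A)+d[...,1]*np.sin(A); y=-d[...,0]*np.sin(A)+d[...,1]*np.cos(A)
    m=(abs(P[...,2]-.03)<.005)&(abs(x)<.05)&(abs(y)<.075)
    print(t,'ledge x',np.percentile(x[m],[.5,99.5]).round(4),'y',np.percentile(y[m],[.5,99.5]).round(4))
    m=(abs(P[...,2]-.04)<.0045)&(abs(x)<.05)&(abs(y)<.075)
    print(t,'block x',np.percentile(x[m],[1,99]).round(4),'y',np.percentile(y[m],[1,99]).round(4))
```

```text
0.1415 [326.3 278.7] [357.6 287. ]
0.0915 [325.2 235.1] [348.9 241.8]
w2 ledge x [-0.0425  0.0409] y [-0.0589  0.0632]
w2 block x [-0.0266  0.0235] y [-0.0289  0.0458]
scene2 ledge x [-0.041   0.0424] y [-0.0638  0.0629]
scene2 block x [-0.0241  0.0255] y [-0.0477  0.0453]
```

>>> move_arm:
  motion:
    - {"jaw": 1,"translation": [-0.008,-0.012,0],"roll": 0}
    - {"jaw": 1,"translation": [-0.026,-0.04,0],"roll": 0}
    - {"jaw": 1,"translation": [-0.05,-0.078,0],"roll": 0}
    - {"jaw": 1,"translation": [-0.074,-0.115,0],"roll": 0}
    - {"jaw": 1,"translation": [-0.094,-0.147,0],"roll": 0}
    - {"jaw": 1,"translation": [-0.104,-0.163,0],"roll": 0}
    - {"jaw": 1,"translation": [-0.108,-0.1685,0],"roll": 0}
    - {"jaw": 1,"translation": [-0.108,-0.1685,0],"roll": 0}
    - {"jaw": 1,"translation": [-0.108,-0.1685,0],"roll": 0}
    - {"jaw": 1,"translation": [-0.108,-0.1685,0],"roll": 0}

```text
time: 5.6
ee_pos: [0.4829, -0.0329, 0.1242]
tool_rot: [-1.863, -2.53, 0.0]
contact_force: [-0.3, 0.0, -1.2]
grip_width: 0.0304
gripper_force: 29.8
```

Run:
```python
from h import *
pose(); snap('wrist','w4'); snap('scene','s4'); snap('side','d4');pose()
cv2.imwrite('pics/c4.png',np.hstack([cv2.resize(V('s4').im[130:270,310:430,::-1],(400,467),interpolation=2),cv2.resize(V('d4').im[160:300,250:370,::-1],(400,467),interpolation=2)]))
```

```text
t 5.6 tcp [ 0.4829 -0.0329  0.1242] yaw_y 17.26 tilt 0.02 q7 0.4 w 0.0304 gf 29.77478116750717 F [-0.3  0.  -1.2]
t 5.75 tcp [ 0.4826 -0.0334  0.1242] yaw_y 17.21 tilt 0.02 q7 0.4 w 0.0306 gf 29.774872362613678 F [ 0.2  0.8 -0.9]
```

View pics/c4.png

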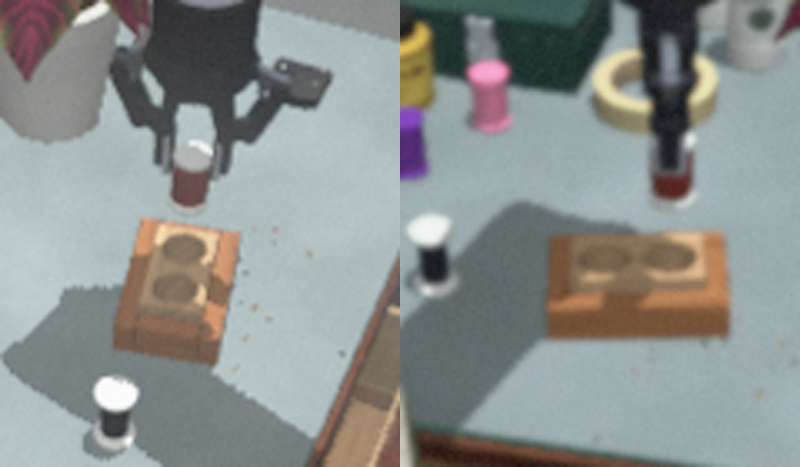

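Run:
```python
from h import *
for t,top,bore0,bore1 in(('s4',(367.9,173.5),(365.3,204.8),(363.6,216.5)),('d4',None,(330.9,237.1),(311.2,237.2))):
    v=V(t)
    if top: print('top',v.at(*top,.141).round(4))
    for b in(bore0,bore1): print('bore',v.at(*b,.04).round(4))
    P=v.P; m=(abs(P[...,2]-.141)<.004)&(np.hypot(P[...,0]-.4827,P[...,1]+.034)<.014)
    # white-ish only
    m&=v.im.min(-1)>120
    if m.sum()>5: print(t,'spool top',m.sum(),cv2.minAreaRect(P[m][:,:2].astype(np.float32)*1000))
    # bore ellipses: block pixels' edge
```

```text
top [ 0.4864 -0.0416  0.141 ]
bore [ 0.4813 -0.0308  0.04  ]
bore [0.4658 0.0107 0.04  ]
s4 spool top 60 ((483.06207275390625, -34.96385955810547), (25.58852767944336, 24.98645782470703), 19.471961975097656)
bore [ 0.4833 -0.036   0.04  ]
bore [0.4709 0.0081 0.04  ]
```

>>> move_arm:
  motion:
    - {"jaw": 1,"translation": [0.0004,-0.0006,-0.008],"roll": 0}
    - {"jaw": 1,"translation": [0.0004,-0.0006,-0.02],"roll": 0}
    - {"jaw": 1,"translation": [0.0004,-0.0006,-0.032],"roll": 0}
    - {"jaw": 1,"translation": [0.0004,-0.0006,-0.04],"roll": 0}
    - {"jaw": 1,"translation": [0.0004,-0.0006,-0.045],"roll": 0}
    - {"jaw": 1,"translation": [0.0004,-0.0006,-0.048],"roll": 0}
    - {"jaw": 1,"translation": [0.0004,-0.0006,-0.052],"roll": 0}
    - {"jaw": 1,"translation": [0.0004,-0.0006,-0.056],"roll": 0}
    - {"jaw": 1,"translation": [0.0004,-0.0006,-0.06],"roll": 0}
    - {"jaw": 1,"translation": [0.0004,-0.0006,-0.06],"roll": 0}

```text
time: 7.0
ee_pos: [0.4826, -0.0344, 0.064]
tool_rot: [-1.865, -2.528, 0.001]
contact_force: [-0.3, 0.8, -0.7]
grip_width: 0.0305
gripper_force: 29.8
```

Run:
```python
from h import *
pose(); snap('scene','s5'); snap('side','d5');pose()
cv2.imwrite('pics/c5.png',np.hstack([cv2.resize(V('s5').im[130:270,310:430,::-1],(400,467),interpolation=2),cv2.resize(V('d5').im[160:300,250:370,::-1],(400,467),interpolation=2)]))
```

```text
t 7.0 tcp [ 0.4826 -0.0344  0.064 ] yaw_y 17.17 tilt 0.04 q7 0.45 w 0.0305 gf 29.815557897090912 F [-0.3  0.8 -0.7]
t 7.1 tcp [ 0.4828 -0.0344  0.0642] yaw_y 17.17 tilt 0.02 q7 0.45 w 0.0307 gf 29.813641905784607 F [ 0.4 -0.7 -1.3]
```

>>> move_arm:
  motion:
    - {"jaw": 1,"translation": [0,0,-0.006],"roll": 0}
    - {"jaw": 1,"translation": [0,0,-0.012],"roll": 0}
    - {"jaw": 1,"translation": [0,0,-0.018],"roll": 0}
    - {"jaw": 1,"translation": [0,0,-0.022],"roll": 0}
    - {"jaw": 1,"translation": [0,0,-0.024],"roll": 0}
    - {"jaw": 1,"translation": [0,0,-0.024],"roll": 0}
    - {"jaw": -1,"translation": [0,0,-0.024],"roll": 0}
    - {"jaw": -1,"translation": [0,0,-0.024],"roll": 0}
    - {"jaw": -1,"translation": [0,0,-0.024],"roll": 0}
    - {"jaw": -1,"translation": [0,0,-0.024],"roll": 0}

```text
time: 8.35
ee_pos: [0.483, -0.0345, 0.0404]
tool_rot: [1.865, 2.528, 0.0]
contact_force: [-0.1, -0.0, 0.5]
grip_width: 0.0856
gripper_force: 0.0
```

>>> move_arm:
  motion:
    - {"jaw": -1,"translation": [0,0,0.01],"roll": 0}
    - {"jaw": -1,"translation": [0,0,0.03],"roll": 0}
    - {"jaw": -1,"translation": [0,0,0.06],"roll": 0}
    - {"jaw": -1,"translation": [-0.002,0.025,0.09],"roll": 0}
    - {"jaw": -1,"translation": [-0.008,0.065,0.11],"roll": 0}
    - {"jaw": -1,"translation": [-0.016,0.11,0.11],"roll": 0}
    - {"jaw": -1,"translation": [-0.023,0.145,0.11],"roll": 0}
    - {"jaw": -1,"translation": [-0.027,0.165,0.11],"roll": 0}
    - {"jaw": -1,"translation": [-0.027,0.168,0.11],"roll": 0}
    - {"jaw": -1,"translation": [-0.027,0.168,0.11],"roll": 0}

```text
time: 9.6
ee_pos: [0.4562, 0.1327, 0.1506]
tool_rot: [1.866, 2.527, 0.0]
contact_force: [0.7, -0.6, -0.7]
grip_width: 0.0856
gripper_force: 0.0
```

Run:
```python
from h import *
for _ in range(2): r.grab_frame('side')
pose(); snap('wrist','w6'); snap('scene','s6'); snap('side','d6'); pose()
for t in('w6','s6'):
    P=V(t).P
    for n,c,z in (('navy',(.456,.1335),.05),('red',(.483,-.034),.054)):
        m=(abs(P[...,2]-z)<.005)&(np.hypot(P[...,0]-c[0],P[...,1]-c[1])<.025)
        if m.sum()>10: print(t,n,m.sum(),np.median(P[m][:,2]).round(4),cv2.minAreaRect(P[m][:,:2].astype(np.float32)*1000))
```

```text
t 9.7 tcp [0.4563 0.1322 0.1505] yaw_y 17.05 tilt 0.02 q7 0.0 w 0.0854 gf 0.0 F [-0.3 -0.1 -0.2]
t 9.85 tcp [0.4561 0.1326 0.1503] yaw_y 17.07 tilt 0.01 q7 0.0 w 0.0854 gf 0.0 F [-0.6  0.2 -0.1]
w6 navy 1062 0.048 ((453.9330139160156, 134.57142639160156), (30.71168327331543, 31.111555099487305), 18.139902114868164)
w6 red 231 0.0518 ((480.9178466796875, -24.760345458984375), (31.33841323852539, 13.63129711151123), 6.313080787658691)
s6 navy 111 0.049 ((456.5794677734375, 133.57688903808594), (30.37798500061035, 30.67713165283203), 65.35408020019531)
```

Red is seated, with its top at about 53 mm. Now the navy spool.

>>> move_arm:
  motion:
    - {"jaw": -1,"translation": [0,0.001,-0.02],"roll": 0}
    - {"jaw": -1,"translation": [0,0.001,-0.05],"roll": 0}
    - {"jaw": -1,"translation": [0,0.001,-0.08],"roll": 0}
    - {"jaw": -1,"translation": [0,0.001,-0.105],"roll": 0}
    - {"jaw": -1,"translation": [0,0.001,-0.1165],"roll": 0}
    - {"jaw": -1,"translation": [0,0.001,-0.1165],"roll": 0}
    - {"jaw": 1,"translation": [0,0.001,-0.1165],"roll": 0}
    - {"jaw": 1,"translation": [0,0.001,-0.1165],"roll": 0}
    - {"jaw": 1,"translation": [0,0.001,-0.1165],"roll": 0}
    - {"jaw": 1,"translation": [0,0.001,-0.1165],"roll": 0}

```text
time: 11.1
ee_pos: [0.4563, 0.1348, 0.0345]
tool_rot: [1.865, 2.528, 0.002]
contact_force: [-1.4, -0.3, 5.3]
grip_width: 0.0307
gripper_force: 29.3
```

>>> move_arm:
  motion:
    - {"jaw": 1,"translation": [0,0,0],"roll": 0}
    - {"jaw": 1,"translation": [0,0,0.01],"roll": 0}
    - {"jaw": 1,"translation": [0,0,0.04],"roll": 0}
    - {"jaw": 1,"translation": [0,0,0.07],"roll": 0}
    - {"jaw": 1,"translation": [0.002,-0.02,0.09],"roll": 0}
    - {"jaw": 1,"translation": [0.005,-0.055,0.09],"roll": 0}
    - {"jaw": 1,"translation": [0.009,-0.09,0.09],"roll": 0}
    - {"jaw": 1,"translation": [0.012,-0.115,0.09],"roll": 0}
    - {"jaw": 1,"translation": [0.0135,-0.1225,0.09],"roll": 0}
    - {"jaw": 1,"translation": [0.0135,-0.1235,0.09],"roll": 0}

```text
time: 12.35
ee_pos: [0.4695, 0.0114, 0.1241]
tool_rot: [-1.865, -2.528, -0.001]
contact_force: [-0.3, 0.9, -0.3]
grip_width: 0.0306
gripper_force: 29.8
```

Run:
```python
from h import *
for _ in range(2): r.grab_frame('side')
pose(); snap('scene','s7'); snap('side','d7'); pose()
for t in('s7',):
    P=V(t).P; im=V(t).im
    for n,c,z in (('navy',(.4695,.010),.140),('red',(.483,-.034),.054)):
        m=(abs(P[...,2]-z)<.004)&(np.hypot(P[...,0]-c[0],P[...,1]-c[1])<.02)&(im.min(-1)>120)
        if m.sum()>10: print(t,n,m.sum(),np.median(P[m][:,2]).round(4),cv2.minAreaRect(P[m][:,:2].astype(np.float32)*1000))
cv2.imwrite('pics/c7.png',np.hstack([cv2.resize(V('s7').im[130:270,310:430,::-1],(400,467),interpolation=2),cv2.resize(V('d7').im[160:300,250:370,::-1],(400,467),interpolation=2)]))
```

```text
t 12.45 tcp [0.4693 0.0122 0.1238] yaw_y 17.25 tilt 0.02 q7 0.29 w 0.0312 gf 29.781438410282135 F [-0.1 -0.2 -1.6]
t 12.55 tcp [0.4693 0.0123 0.1237] yaw_y 17.27 tilt 0.02 q7 0.29 w 0.0307 gf 29.781508147716522 F [ 0.3 -0.5 -0.6]
s7 navy 91 0.1385 ((470.2746887207031, 11.024687767028809), (29.954509735107422, 30.114025115966797), 57.304534912109375)
s7 red 11 0.0539 ((474.71051025390625, -42.98858642578125), (5.680449962615967, 17.721214294433594), 46.86610794067383)
```

View pics/c7.png

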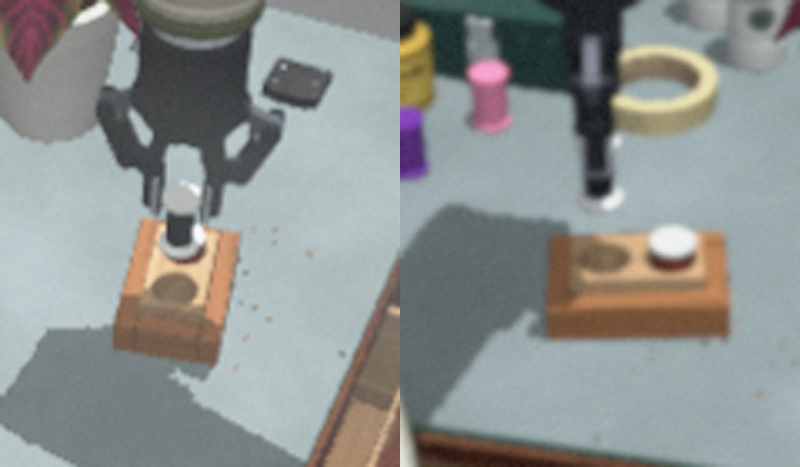

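Side view shows red seated at (673,245) and navy above the other pocket. I'll lower it with a 2 mm y correction.

>>> move_arm:
  motion:
    - {"jaw": 1,"translation": [0,-0.0022,-0.008],"roll": 0}
    - {"jaw": 1,"translation": [0,-0.0022,-0.02],"roll": 0}
    - {"jaw": 1,"translation": [0,-0.0022,-0.032],"roll": 0}
    - {"jaw": 1,"translation": [0,-0.0022,-0.04],"roll": 0}
    - {"jaw": 1,"translation": [0,-0.0022,-0.045],"roll": 0}
    - {"jaw": 1,"translation": [0,-0.0022,-0.048],"roll": 0}
    - {"jaw": 1,"translation": [0,-0.0022,-0.052],"roll": 0}
    - {"jaw": 1,"translation": [0,-0.0022,-0.056],"roll": 0}
    - {"jaw": 1,"translation": [0,-0.0022,-0.06],"roll": 0}
    - {"jaw": 1,"translation": [0,-0.0022,-0.06],"roll": 0}

```text
time: 13.8
ee_pos: [0.4692, 0.0088, 0.0635]
tool_rot: [-1.865, -2.528, 0.001]
contact_force: [-0.8, -0.3, -0.0]
grip_width: 0.0303
gripper_force: 29.8
```

>>> move_arm:
  motion:
    - {"jaw": 1,"translation": [0,0.0003,-0.006],"roll": 0}
    - {"jaw": 1,"translation": [0,0.0003,-0.012],"roll": 0}
    - {"jaw": 1,"translation": [0,0.0003,-0.018],"roll": 0}
    - {"jaw": 1,"translation": [0,0.0003,-0.022],"roll": 0}
    - {"jaw": 1,"translation": [0,0.0003,-0.0235],"roll": 0}
    - {"jaw": 1,"translation": [0,0.0003,-0.0235],"roll": 0}
    - {"jaw": -1,"translation": [0,0.0003,-0.0235],"roll": 0}
    - {"jaw": -1,"translation": [0,0.0003,-0.0235],"roll": 0}
    - {"jaw": -1,"translation": [0,0.0003,-0.0235],"roll": 0}
    - {"jaw": -1,"translation": [0,0.0003,-0.0235],"roll": 0}

```text
time: 15.05
ee_pos: [0.4695, 0.0092, 0.0404]
tool_rot: [1.865, 2.528, 0.0]
contact_force: [0.2, 0.4, 0.6]
grip_width: 0.0856
gripper_force: 0.0
```

>>> move_arm:
  motion:
    - {"jaw": -1,"translation": [0,0,0.01],"roll": 0}
    - {"jaw": -1,"translation": [0,0,0.04],"roll": 0}
    - {"jaw": -1,"translation": [0,0,0.08],"roll": 0}
    - {"jaw": -1,"translation": [0,0.03,0.12],"roll": 0}
    - {"jaw": -1,"translation": [0.003,0.08,0.14],"roll": 0}
    - {"jaw": -1,"translation": [0.006,0.14,0.14],"roll": 0}
    - {"jaw": -1,"translation": [0.01,0.2,0.14],"roll": 0}
    - {"jaw": -1,"translation": [0.015,0.26,0.14],"roll": 0}
    - {"jaw": -1,"translation": [0.019,0.31,0.14],"roll": 0}
    - {"jaw": -1,"translation": [0.022,0.352,0.14],"roll": 0}

```text
time: 16.3
ee_pos: [0.4911, 0.3634, 0.1809]
tool_rot: [1.863, 2.529, 0.001]
contact_force: [-0.4, 0.1, 0.9]
grip_width: 0.0853
gripper_force: 0.0
```

Run:
```python
from h import *
for _ in range(4): r.grab_frame('side')
pose(); snap('wrist','w8'); snap('scene','s8'); snap('side','d8'); pose()
for t in('w8','s8'):
    P=V(t).P
    for n,c,z,R in (('cover',(.4915,.373),.035,.08),('collar',(.4915,.373),.055,.03),('post',(.4915,.373),.079,.02),('navy',(.4693,.0098),.054,.021),('red',(.4828,-.0344),.054,.021)):
        m=(abs(P[...,2]-z)<.006)&(np.hypot(P[...,0]-c[0],P[...,1]-c[1])<R)
        if m.sum()>10: print(t,n,m.sum(),np.median(P[m][:,2]).round(4),cv2.minAreaRect(P[m][:,:2].astype(np.float32)*1000))
    m=(abs(P[...,2]-.035)<.006)&(np.hypot(P[...,0]-.4915,P[...,1]-.373)<.08)
    q=P[m][:,:2]*1000
    from scipy.optimize import minimize
    def cost(p):   # fit of known 74x116 outline: match the percentile edges
        a=np.radians(p[0]); e=q@np.array([[np.cos(a),-np.sin(a)],[np.sin(a),np.cos(a)]])
        return np.ptp(np.percentile(e[:,0],[1,99]))*np.ptp(np.percentile(e[:,1],[1,99]))
    A=np.arange(12,26,.2); A=A[np.argmin([cost([a]) for a in A])]
    a=np.radians(A); M=np.array([[np.cos(a),-np.sin(a)],[np.sin(a),np.cos(a)]]); e=q@M
    lo,hi=np.percentile(e,[1,99],axis=0); print(t,'angle',A,'size',hi-lo,'centre',M@((lo+hi)/2))
cv2.imwrite('pics/c8.png',np.hstack([cv2.resize(V('w8').im[:,::,::-1],(560,350)),cv2.resize(V('s8').im[180:260,320:400,::-1],(240,350),interpolation=2)]))
```

```text
t 16.5 tcp [0.4911 0.3616 0.1803] yaw_y 17.26 tilt 0.04 q7 -0.29 w 0.0858 gf 0.0 F [-0.2 -0.1  0.5]
t 16.65 tcp [0.492  0.3595 0.1808] yaw_y 17.04 tilt 0.03 q7 -0.29 w 0.0849 gf 0.0 F [-0.3 -0.6 -0.3]
w8 cover 7641 0.0331 ((489.1676940917969, 373.0463562011719), (74.42060089111328, 115.90977478027344), 20.551435470581055)
w8 collar 554 0.0529 ((489.1666564941406, 372.9212646484375), (29.941158294677734, 29.7387638092041), 20.506616592407227)
w8 post 271 0.0767 ((488.9448547363281, 373.54779052734375), (13.733158111572266, 14.226310729980469), 21.92555046081543)
w8 angle 19.99999999999997 size [ 72.61486705 113.01850549] centre [488.92223224 373.55168891]
s8 cover 1506 0.0336 ((491.23687744140625, 373.3640441894531), (74.6990966796875, 118.73861694335938), 20.248355865478516)
s8 collar 125 0.0534 ((490.39300537109375, 373.57342529296875), (30.909595489501953, 30.898340225219727), 26.876882553100586)
s8 post 49 0.0773 ((491.1431884765625, 373.1346435546875), (13.724711418151855, 14.679007530212402), 21.72791290283203)
s8 navy 90 0.0532 ((469.4758605957031, 9.01060676574707), (30.4908504486084, 28.878376007080078), 77.91899871826172)
s8 red 86 0.0531 ((485.220947265625, -35.40753936767578), (32.384342193603516, 30.520320892333984), 67.34213256835938)
s8 angle 20.999999999999968 size [ 73.42775537 115.3937917 ] centre [490.92931403 373.50616813]
```

View pics/c8.png

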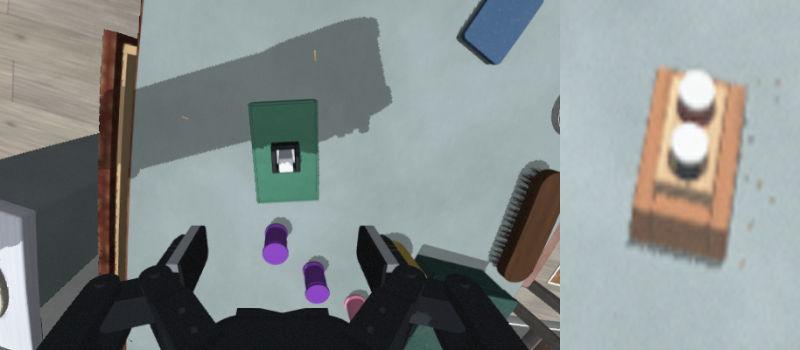

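Both spools are seated, with tops at about 53 mm. The lid pair is at (0.490,0.3733) with yaw 20.3°. I'll go to the post.

>>> move_arm:
  motion:
    - {"jaw": -1,"translation": [-0.0012,0.006,-0.02],"roll": 3.2}
    - {"jaw": -1,"translation": [-0.0012,0.012,-0.045],"roll": 3.2}
    - {"jaw": -1,"translation": [-0.0012,0.012,-0.07],"roll": 3.2}
    - {"jaw": -1,"translation": [-0.0012,0.012,-0.09],"roll": 3.2}
    - {"jaw": -1,"translation": [-0.0012,0.012,-0.105],"roll": 3.2}
    - {"jaw": -1,"translation": [-0.0012,0.012,-0.115],"roll": 3.2}
    - {"jaw": -1,"translation": [-0.0012,0.012,-0.12],"roll": 3.2}
    - {"jaw": -1,"translation": [-0.0012,0.012,-0.122],"roll": 3.2}
    - {"jaw": -1,"translation": [-0.0012,0.012,-0.122],"roll": 3.2}
    - {"jaw": -1,"translation": [-0.0012,0.012,-0.122],"roll": 3.2}
  newtons: 80

```text
time: 17.9
ee_pos: [0.4904, 0.3734, 0.0588]
tool_rot: [1.794, 2.579, 0.001]
contact_force: [0.5, 0.0, 0.2]
grip_width: 0.0855
gripper_force: 0.0
```

Run:
```python
from h import *
pose()
```

```text
t 17.9 tcp [0.4904 0.3734 0.0588] yaw_y 20.37 tilt 0.04 q7 -0.23 w 0.0855 gf 0.0 F [0.5 0.  0.2]
```

>>> move_arm:
  motion:
    - {"jaw": 1,"translation": [0,0,0],"roll": 0}
    - {"jaw": 1,"translation": [0,0,0],"roll": 0}
    - {"jaw": 1,"translation": [0,0,0],"roll": 0}
    - {"jaw": 1,"translation": [0,0,0],"roll": 0}
    - {"jaw": 1,"translation": [0,0,0],"roll": 0}
    - {"jaw": 1,"translation": [0,0,0],"roll": 0}
    - {"jaw": 1,"translation": [0,0,0.004],"roll": 0}
    - {"jaw": 1,"translation": [0,0,0.012],"roll": 0}
    - {"jaw": 1,"translation": [0,0,0.024],"roll": 0}
    - {"jaw": 1,"translation": [0,0,0.04],"roll": 0}

```text
time: 19.15
ee_pos: [0.4901, 0.3731, 0.0993]
tool_rot: [-1.794, -2.579, 0.0]
contact_force: [-0.4, -0.1, -1.6]
grip_width: 0.0122
gripper_force: 78.1
```

Run:
```python
from h import *
pose(); snap('scene','s9'); pose()
P=V('s9').P; q=P[(np.hypot(P[...,0]-.4905,P[...,1]-.373)<.058)][:,2]; print(np.histogram(q,bins=np.arange(-.005,.15,.005)))
```

```text
t 19.15 tcp [0.4901 0.3731 0.0993] yaw_y 20.37 tilt 0.02 q7 -0.24 w 0.0122 gf 78.06649804115295 F [-0.4 -0.1 -1.6]
t 19.2 tcp [0.4914 0.374  0.1021] yaw_y 20.36 tilt 0.21 q7 -0.24 w 0.012 gf 78.19931387901306 F [ 1.   0.1 -0. ]
(array([599,  47,   0,   0,   0,   0,   0,   0,   0,  11,  24,  26,  20,
        28,  22, 639, 436,  25,  32,  49,  25,  20,  22,  25,  56,  30,
        21,  20,  25,  35]), array([-0.005,  0.   ,  0.005,  0.01 ,  0.015,  0.02 ,  0.025,  0.03 ,
        0.035,  0.04 ,  0.045,  0.05 ,  0.055,  0.06 ,  0.065,  0.07 ,
        0.075,  0.08 ,  0.085,  0.09 ,  0.095,  0.1  ,  0.105,  0.11 ,
        0.115,  0.12 ,  0.125,  0.13 ,  0.135,  0.14 ,  0.145]))
```

>>> move_arm:
  motion:
    - {"jaw": 1,"translation": [0,0,0.015],"roll": 0}
    - {"jaw": 1,"translation": [0,0,0.032],"roll": 0}
    - {"jaw": 1,"translation": [0,-0.005,0.042],"roll": 0}
    - {"jaw": 1,"translation": [-0.001,-0.017,0.046],"roll": -0.3}
    - {"jaw": 1,"translation": [-0.002,-0.035,0.046],"roll": -0.6}
    - {"jaw": 1,"translation": [-0.003,-0.06,0.046],"roll": -0.9}
    - {"jaw": 1,"translation": [-0.004,-0.09,0.046],"roll": -1.2}
    - {"jaw": 1,"translation": [-0.005,-0.122,0.046],"roll": -1.5}
    - {"jaw": 1,"translation": [-0.006,-0.154,0.046],"roll": -1.8}
    - {"jaw": 1,"translation": [-0.007,-0.186,0.046],"roll": -2.1}

```text
time: 20.45
ee_pos: [0.4824, 0.1844, 0.1437]
tool_rot: [-1.843, -2.544, 0.002]
contact_force: [0.3, -0.7, -2.9]
grip_width: 0.0119
gripper_force: 78.2
```

>>> move_arm:
  motion:
    - {"jaw": 1,"translation": [-0.001,-0.032,0],"roll": -0.3}
    - {"jaw": 1,"translation": [-0.002,-0.064,0],"roll": -0.5}
    - {"jaw": 1,"translation": [-0.003,-0.096,0],"roll": -0.7}
    - {"jaw": 1,"translation": [-0.004,-0.126,0],"roll": -0.9}
    - {"jaw": 1,"translation": [-0.005,-0.152,0],"roll": -1.0}
    - {"jaw": 1,"translation": [-0.006,-0.173,0],"roll": -1.1}
    - {"jaw": 1,"translation": [-0.007,-0.188,0],"roll": -1.1}
    - {"jaw": 1,"translation": [-0.007,-0.196,0],"roll": -1.1}
    - {"jaw": 1,"translation": [-0.007,-0.1995,0],"roll": -1.1}
    - {"jaw": 1,"translation": [-0.007,-0.1995,0],"roll": -1.1}

```text
time: 21.7
ee_pos: [0.4762, -0.012, 0.1442]
tool_rot: [-1.864, -2.528, 0.0]
contact_force: [0.2, 0.1, -1.6]
grip_width: 0.0122
gripper_force: 78.2
```

```bash
cat >> h.py <<'E'
def rects(t,items):
    P=V(t).P
    for n,c,z,R in items:
        m=(abs(P[...,2]-z)<.006)&(np.hypot(P[...,0]-c[0],P[...,1]-c[1])<R); q=P[m]
        if len(q)<30: print(t,n,len(q)); continue
        b=cv2.minAreaRect(q[:,:2].astype(np.float32)*1000)
        A=np.c_[q[:,:2],np.ones(len(q))]; k=np.linalg.lstsq(A,q[:,2],rcond=None)[0]
        print(t,n,len(q),'z',np.median(q[:,2]).round(4),np.round(b[0],1),np.round(b[1],1),round(b[2],2),'slope deg',np.degrees(k[:2]).round(2))
E
python3 - <<'E'
from h import *
for _ in range(2): r.grab_frame('side')
pose(); snap('scene','s10'); snap('wrist','w10'); snap('side','d10'); pose()
z=.0865+.035
for t in('s10','w10','d10'): rects(t,[('cover',(.4764,-.0125),z,.075)])
E
```

```text
t 21.8 tcp [ 0.4763 -0.0116  0.1442] yaw_y 17.23 tilt 0.01 q7 0.33 w 0.0121 gf 78.2244336605072 F [ 0.2  0.4 -1.8]
t 21.95 tcp [ 0.4762 -0.0118  0.1442] yaw_y 17.22 tilt 0.01 q7 0.33 w 0.0123 gf 78.22487711906433 F [ 0.   0.4 -2.1]
s10 cover 707 z 0.1205 [476.4 -11.9] [ 74.  119.6] 17.29 slope deg [ 0.16 -0.12]
w10 cover 13816 z 0.1192 [474.3 -12.2] [ 74.7 116.2] 17.37 slope deg [0.26 0.08]
d10 cover 955 z 0.1223 [474.6 -13.5] [ 78.1 115.8] 18.04 slope deg [1.61 0.51]
```

>>> move_arm:
  motion:
    - {"jaw": 1,"translation": [0.0004,-0.0003,-0.006],"roll": 0}
    - {"jaw": 1,"translation": [0.0004,-0.0003,-0.015],"roll": 0}
    - {"jaw": 1,"translation": [0.0004,-0.0003,-0.025],"roll": 0}
    - {"jaw": 1,"translation": [0.0004,-0.0003,-0.033],"roll": 0}
    - {"jaw": 1,"translation": [0.0004,-0.0003,-0.039],"roll": 0}
    - {"jaw": 1,"translation": [0.0004,-0.0003,-0.043],"roll": 0}
    - {"jaw": 1,"translation": [0.0004,-0.0003,-0.046],"roll": 0}
    - {"jaw": 1,"translation": [0.0004,-0.0003,-0.048],"roll": 0}
    - {"jaw": 1,"translation": [0.0004,-0.0003,-0.05],"roll": 0}
    - {"jaw": 1,"translation": [0.0004,-0.0003,-0.05],"roll": 0}

```text
time: 23.2
ee_pos: [0.4766, -0.0126, 0.0942]
tool_rot: [-1.865, -2.528, 0.0]
contact_force: [-0.6, 0.6, -2.9]
grip_width: 0.0122
gripper_force: 78.2
```

Run:
```python
from h import *
pose(); r.grab_frame('side'); pose()
```

```text
t 23.2 tcp [ 0.4766 -0.0126  0.0942] yaw_y 17.17 tilt 0.01 q7 0.37 w 0.0122 gf 78.2410991191864 F [-0.6  0.6 -2.9]
t 23.25 tcp [ 0.4766 -0.0126  0.0944] yaw_y 17.17 tilt 0.0 q7 0.37 w 0.0122 gf 78.24130296707153 F [-0.4 -0.1 -2.1]
```

>>> move_arm:
  motion:
    - {"jaw": 1,"translation": [0,0,-0.001],"roll": 0}
    - {"jaw": 1,"translation": [0,0,-0.002],"roll": 0}
    - {"jaw": 1,"translation": [0,0,-0.003],"roll": 0}
    - {"jaw": 1,"translation": [0,0,-0.0038],"roll": 0}
    - {"jaw": 1,"translation": [0,0,-0.0045],"roll": 0}
    - {"jaw": 1,"translation": [0,0,-0.005],"roll": 0}
    - {"jaw": 1,"translation": [0,0,-0.0053],"roll": 0}
    - {"jaw": 1,"translation": [0,0,-0.0056],"roll": 0}
    - {"jaw": 1,"translation": [0,0,-0.0056],"roll": 0}
    - {"jaw": 1,"translation": [0,0,-0.0056],"roll": 0}

```text
time: 24.5
ee_pos: [0.4766, -0.0127, 0.0887]
tool_rot: [-1.865, -2.528, -0.0]
contact_force: [0.6, 0.2, -3.0]
grip_width: 0.0123
gripper_force: 78.2
```

Run:
```python
from h import *
pose(); r.grab_frame('side'); pose(); snap('scene','s11'); pose()
rects('s11',[('cover',(.4764,-.0125),.065,.075)])
```

```text
t 24.5 tcp [ 0.4766 -0.0127  0.0887] yaw_y 17.17 tilt 0.0 q7 0.37 w 0.0123 gf 78.24024081230164 F [ 0.6  0.2 -3. ]
t 24.55 tcp [ 0.4766 -0.0126  0.0887] yaw_y 17.17 tilt 0.01 q7 0.37 w 0.012 gf 78.24110269546509 F [ 0.1 -0.8 -1.9]
t 24.6 tcp [ 0.4766 -0.0126  0.0887] yaw_y 17.17 tilt 0.0 q7 0.37 w 0.0125 gf 78.24106335639954 F [ 0.   0.3 -3.2]
s11 cover 678 z 0.0648 [476.8 -13.1] [ 74.2 119.6] 17.39 slope deg [ 0.37 -0.4 ]
```

Weight is still on the gripper, so I'll lower in sub-millimetre steps until the ledge takes it.

>>> move_arm:
  motion:
    - {"jaw": 1,"translation": [0,0,-0.0002],"roll": 0}
    - {"jaw": 1,"translation": [0,0,-0.0004],"roll": 0}
    - {"jaw": 1,"translation": [0,0,-0.0006],"roll": 0}
    - {"jaw": 1,"translation": [0,0,-0.0008],"roll": 0}
    - {"jaw": 1,"translation": [0,0,-0.001],"roll": 0}
    - {"jaw": 1,"translation": [0,0,-0.001],"roll": 0}
    - {"jaw": 1,"translation": [0,0,-0.001],"roll": 0}
    - {"jaw": 1,"translation": [0,0,-0.001],"roll": 0}
    - {"jaw": 1,"translation": [0,0,-0.001],"roll": 0}
    - {"jaw": 1,"translation": [0,0,-0.001],"roll": 0}

```text
time: 25.85
ee_pos: [0.4769, -0.0125, 0.0881]
tool_rot: [1.865, 2.528, 0.001]
contact_force: [-0.8, 0.6, 5.6]
grip_width: 0.0122
gripper_force: 79.3
```

Contact at +8 N, so it is seated. Open.

>>> move_arm:
  motion:
    - {"jaw": 0.6,"translation": [0,0,0],"roll": 0}
    - {"jaw": 0.4,"translation": [0,0,0],"roll": 0}
    - {"jaw": 0,"translation": [0,0,0.001],"roll": 0}
    - {"jaw": -0.5,"translation": [0,0,0.001],"roll": 0}
    - {"jaw": -1,"translation": [0,0,0.001],"roll": 0}
    - {"jaw": -1,"translation": [0,0,0.001],"roll": 0}
    - {"jaw": -1,"translation": [0,0,0.001],"roll": 0}
    - {"jaw": -1,"translation": [0,0,0.001],"roll": 0}
    - {"jaw": -1,"translation": [0,0,0.001],"roll": 0}
    - {"jaw": -1,"translation": [0,0,0.001],"roll": 0}

```text
time: 27.1
ee_pos: [0.4766, -0.0126, 0.0887]
tool_rot: [-1.865, -2.528, 0.0]
contact_force: [1.0, 0.7, 0.5]
grip_width: 0.0853
gripper_force: 0.0
```

Run:
```python
from h import *
pose(); snap('scene','s12'); snap('wrist','w12'); pose()
for t in('s12','w12'): rects(t,[('cover',(.4764,-.0125),.065,.075),('collar',(.4764,-.0125),.085,.03),('post',(.4764,-.0125),.109,.02)])
```

```text
t 27.1 tcp [ 0.4766 -0.0126  0.0887] yaw_y 17.17 tilt 0.01 q7 0.37 w 0.0853 gf 0.0 F [1.  0.7 0.5]
t 27.2 tcp [ 0.4766 -0.0126  0.0887] yaw_y 17.17 tilt 0.01 q7 0.37 w 0.0851 gf 0.0 F [-0.1 -0.6  0.6]
s12 cover 745 z 0.0644 [477.5 -13.9] [ 74.2 121. ] 17.0 slope deg [-0.01 -0.21]
s12 collar 83 z 0.0841 [477.1 -11.9] [30.3 30.8] 15.74 slope deg [ 0.3  -1.32]
s12 post 27
w12 cover 17642 z 0.0631 [475. -13.] [ 74.6 116. ] 17.2 slope deg [-0.03 -0.02]
w12 collar 1677 z 0.0829 [475.  -12.9] [30.1 31.5] 17.37 slope deg [ 0.09 -0.26]
w12 post 850 z 0.1069 [475.  -12.4] [13.8 14.8] 18.19 slope deg [ 1.09 -5.36]
```

The pair is level and at the right height. Now the collar.

>>> move_arm:
  motion:
    - {"jaw": -1,"translation": [0,0,-0.006],"roll": 0}
    - {"jaw": -1,"translation": [0,0,-0.013],"roll": 0}
    - {"jaw": -1,"translation": [0,0,-0.0175],"roll": 0}
    - {"jaw": -1,"translation": [0,0,-0.0195],"roll": 0}
    - {"jaw": -1,"translation": [0,0,-0.0195],"roll": 0}
    - {"jaw": 1,"translation": [0,0,-0.0195],"roll": 0}
    - {"jaw": 1,"translation": [0,0,-0.0195],"roll": 0}
    - {"jaw": 1,"translation": [0,0,-0.0195],"roll": 0}
    - {"jaw": 1,"translation": [0,0,-0.0195],"roll": 0}
    - {"jaw": 1,"translation": [0,0,-0.0195],"roll": 0}
  newtons: 50

```text
time: 28.45
ee_pos: [0.477, -0.0126, 0.0695]
tool_rot: [1.865, 2.528, 0.001]
contact_force: [-0.7, 0.5, 4.0]
grip_width: 0.0287
gripper_force: 50.2
```

Run:
```python
from h import *
pose()
```

```text
t 28.45 tcp [ 0.477  -0.0126  0.0695] yaw_y 17.17 tilt 0.04 q7 0.39 w 0.0287 gf 50.17923653125763 F [-0.7  0.5  4. ]
```

>>> move_arm:
  motion:
    - {"jaw": 1,"translation": [0,0,0.001],"roll": 0}
    - {"jaw": 1,"translation": [0,0,0.003],"roll": 0}
    - {"jaw": 1,"translation": [0,0,0.006],"roll": 0}
    - {"jaw": 1,"translation": [0,0,0.01],"roll": 0}
    - {"jaw": 1,"translation": [0,0,0.015],"roll": 0}
    - {"jaw": 1,"translation": [0,0,0.02],"roll": 0}
    - {"jaw": 1,"translation": [0,0,0.025],"roll": 0}
    - {"jaw": 1,"translation": [0,0,0.029],"roll": 0}
    - {"jaw": 1,"translation": [0,0,0.03],"roll": 0}
    - {"jaw": 1,"translation": [0,0,0.03],"roll": 0}

```text
time: 29.7
ee_pos: [0.4766, -0.0126, 0.0992]
tool_rot: [-1.865, -2.528, -0.0]
contact_force: [-0.3, 0.4, -1.2]
grip_width: 0.0291
gripper_force: 49.6
```

Run:
```python
from h import *
pose(); snap('scene','s13'); snap('wrist','w13'); pose()
for t in('s13','w13'): rects(t,[('cover',(.4764,-.0125),.095,.075)]);rects(t,[('post',(.4764,-.0125),.109,.018)])
```

```text
t 29.7 tcp [ 0.4766 -0.0126  0.0992] yaw_y 17.17 tilt 0.0 q7 0.37 w 0.0291 gf 49.590253829956055 F [-0.3  0.4 -1.2]
t 29.8 tcp [ 0.4765 -0.0126  0.099 ] yaw_y 17.17 tilt 0.02 q7 0.37 w 0.0283 gf 49.59001958370209 F [ 0.8 -0.  -1.6]
s13 cover 602 z 0.0941 [476.9 -13.3] [ 74.2 120.5] 17.15 slope deg [ 0.03 -0.03]
s13 post 99 z 0.1108 [476.1 -13.8] [29.8 32.5] 16.87 slope deg [ 0.79 -1.45]
w13 cover 16612 z 0.0926 [474.7 -13.4] [ 74.6 116.6] 17.35 slope deg [-0.03 -0.12]
w13 post 3077 z 0.1116 [475.1 -12.6] [30.5 31.4] 16.37 slope deg [0.59 0.21]
```

Only the cover's weight is lifted, and it is level. Continue up.

>>> move_arm:
  motion:
    - {"jaw": 1,"translation": [0,0,0.004],"roll": 0}
    - {"jaw": 1,"translation": [0,0,0.012],"roll": 0}
    - {"jaw": 1,"translation": [0,0,0.024],"roll": 0}
    - {"jaw": 1,"translation": [0,0,0.038],"roll": 0}
    - {"jaw": 1,"translation": [0,0,0.053],"roll": 0}
    - {"jaw": 1,"translation": [0,0,0.068],"roll": 0}
    - {"jaw": 1,"translation": [0,0,0.08],"roll": 0}
    - {"jaw": 1,"translation": [0,0,0.088],"roll": 0}
    - {"jaw": 1,"translation": [0,0,0.092],"roll": 0}
    - {"jaw": 1,"translation": [0,0,0.092],"roll": 0}

```text
time: 31.05
ee_pos: [0.4766, -0.0126, 0.1912]
tool_rot: [-1.865, -2.528, 0.0]
contact_force: [0.8, 0.6, -2.1]
grip_width: 0.0286
gripper_force: 49.6
```

Run:
```python
from h import *
r.grab_frame('side'); pose(); snap('scene','s14'); snap('side','d14'); pose()
rects('s14',[('cover',(.4764,-.0125),.187,.075)])
rects('d14',[('cover',(.4764,-.0125),.187,.075),('lidtop',(.4764,-.0125),.062,.06)])
cv2.imwrite('pics/c14.png',np.hstack([cv2.resize(V('s14').im[110:250,300:430,::-1],(400,430),interpolation=2),cv2.resize(V('d14').im[140:280,250:380,::-1],(400,430),interpolation=2)]))
```

```text
t 31.1 tcp [ 0.4764 -0.0126  0.1909] yaw_y 17.17 tilt 0.03 q7 0.31 w 0.0286 gf 49.59921419620514 F [-0.6  0.5 -2.1]
t 31.2 tcp [ 0.4763 -0.0127  0.1907] yaw_y 17.17 tilt 0.06 q7 0.31 w 0.0289 gf 49.5990389585495 F [-0.7 -0.7 -1.9]
s14 cover 664 z 0.1858 [476.6 -13.4] [ 73.8 119.3] 17.15 slope deg [ 0.37 -0.31]
d14 cover 943 z 0.1875 [475.8 -13.8] [ 80.5 115.9] 17.07 slope deg [1.12 0.47]
d14 lidtop 795 z 0.0633 [477.8 -13.3] [ 69.5 103.9] 16.85 slope deg [1.58 0.43]
```

View pics/c14.png

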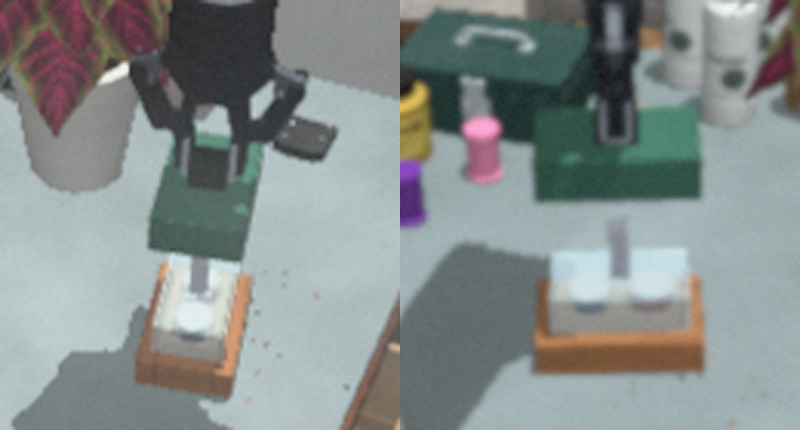

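The clear lid sits flat on the tray over both spools (side view, around (618,290)). The cover is held level about 12 cm up, at (618,155). Handing in.

```bash
python3 -c "
from station import r
print(r.finish_job())"
```

```text
the job is handed in; nothing more can be done
None
```

The job is done and handed in at about 31 s of the 72 s allowed: both spools stand in the tray pockets, the clear lid is seated flat on the ledge over them, and the green cover is held level about 12 cm up; no verdict was returned.

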